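# Shut the cold stop valve with the loose crank key

### The arm

A 6-joint arm with a two-finger parallel gripper is mounted at the origin on the work surface. World frame = base frame: x ahead of the robot, y to its left, z up, the work surface at z = 0. Lengths are in m, angles in degrees, forces in N, time in s.
With the tool pointing down it reaches from about 0.375 to 0.9 m from the base axis. Payload 3.1 kg.
Tool frame: the origin (TCP) lies at the very end of the fingers, on their centre line; the grasp point (between the pads) lies 19 mm behind it; z points along the fingers, y is the line along which they close (so a half turn about z gives the same grasp; the last joint's range is limited). The gripper opens to 87 mm and grips with 3 to 60 N. Pads are 19 mm wide; open, the fingers measure 117 mm over their backs; the gripper's body (75 mm by 190 mm) begins 51 mm behind the grasp point.
Start: joints at [-81.675, 30.224, 82.088, -0, 67.689, -10.227], TCP at [0.199, -0.592, 0.223] pointing down, gripper open.
Joint ranges: [-176.69, 176.69], [-43.24, 126.21], [12.49, 139.97], [-82, 262], [0, 151.66], [-163.58, 163.58]. Speed limits (degrees/s): [159.86, 159.86, 180, 180, 180, 180].

### API

Orientations are given as a 3x3 rotation matrix whose columns are the frame's x, y, z axes.
In Python, from rig import bot, imaging gives the robot as it stands.
- The arm moves only by the tool drive_tool, never from a script. Its argument "deltas" is text: rows parted by semicolons, each of 5 numbers parted by spaces: the finger opening in mm, from 0 to 87, then the shift along the world's x, y, z in mm, then the turn about the world's z in rad. In form: jaw dx dy dz twist; .... A call has 1 to 12 rows; each row is the pose to reach, as a shift and turn from the pose commanded when the call began; what a row does not reach only later rows make up. A row lasts 1/10 s, in which the tool goes at most 50 mm and 8.59 degrees, less where a joint would pass 70% of its speed; a pose out of reach is approached as far as the arm can. A call with a gripper value outside its range is refused whole. The fingers move at their own pace and stop on an object; the grip force is fixed at half the most. Time passes only in rows, so rows that repeat a pose let the fingers close. It gives the time, the measured TCP pose, the force, the opening and the grip force at its end, in the units of the state.
- bot.read_state(): the state, without advancing time (a new reading comes with each control period).
- imaging.capture(name): name is "scene" or "top"; returns the picture (480x640x3 uint8, red, green, blue); there is no depth.
- imaging.camera_model(name): a dict with "fx", "fy", "cx", "cy" (pixels), "T" (4x4, takes a point from camera to world coordinates). Camera axes: x right, y down, z forward; pixel columns grow to the right and rows downward; lengths in m; the calibration is good to about 2 mm. A picture is of the moment at which its call begins. camera_model takes no time and is no camera call.
- bot.hand_in(): hands the job in; it is judged then, once.
The state is a dict: "time_s": time; "joint_positions": joint angles; "qvel": joint speeds; "tau": joint torques, N m; "position": TCP position; "tcp_rot": TCP orientation; "force": force on the tool from outside, world axes, zero at the start; "moment": the same for the moment, N m; "opening": opening from 0.0 (shut) to 1.0 (fully open); "grasp_force": force on a finger pad.
Only numpy, scipy, OpenCV 4.12 (cv2) and the standard library are available. Lean on these libraries where they do the work, as an engineer would, in place of code of your own. Each camera call takes 0.05 s, during which the arm holds its last target. There are 200 camera calls.

### The job

Shut off the cold water: fit the loose crank key fully down onto the square spindle of the blue valve, turn it clockwise until the valve is shut, then lift the key off and stand it back upright on the wooden tray. Leave the red valve's spindle as it is, and do not shift or topple the shampoo bottle or the soap dispenser.

Things in the scene. Friction and masses are not known exactly. Their poses are not given: they have to be found in the camera images.
- crank: Loose key, 0.32 kg, standing socket down. Dark square hub 34 x 34 x 70 mm, grip its free +y/-y flats; origin: centre of underside, z up. Square socket in the underside 18.4 mm wide, sides parallel to the hub's, 34 mm deep. Flat arm 18 mm wide, 34 to 46 mm above the underside, leaves along +x to 107 mm from the axis; orange knob 22 mm across, 95 mm from the axis, top at 86 mm. Stands by itself.
- cold_seat (a point): Blue valve axis at the top of its blue disc (60 mm wide, 18 mm above the work surface), where the fitted crank's underside rests. Brass square spindle 16 mm wide rises 16 mm, then a cone 14 mm high, 16 to 7 mm wide. Turns with the spindle: z up, x along the pointer, flats face x and y. Crank fits in 4 quarter turns, 1.2 mm side clearance, 9 degrees play each way. Fixed cover plate 130 mm wide.
- cold_spindle (a joint): Angle of the blue valve's spindle, rad, growing clockwise from above. 0: fully open, pointer at the single black mark on the cover plate; 1.57: shut, pointer at the double black mark; hard stop at 1.66. Starts partly open, 0.25 to 0.6; light friction (0.12 N m); stays where left. With the play, it lags the crank by up to 9 degrees.
- hot_pointer (a point): Tip of the red valve's pointer, 45 mm from that valve's axis, 18 mm above the work surface, x outward along the pointer. The red valve is like the blue one but with a red disc; its spindle is not to be turned.
- tray: Fixed shallow wooden tray, 200 x 200 mm outside, 18 mm high; walls and floor 6 mm thick. Origin at the centre of its underside, on the work surface; its floor is 6 mm above.
- shampoo: Bystander: flat green bottle with a white cap, 68 x 44 mm, 185 mm tall. Origin at the centre of its underside.
- dispenser: Bystander: clear and blue pump soap dispenser, 68 mm across, 163 mm tall. Origin at the centre of its underside.
Not all that is in view belongs to the job. What is shaped like the part that bears cold_seat but purple is not meant.

How it is judged (in metres and radians):
On the way, in this order (a step that is already met when the one before it is completed fails the run):
1. the crank is fully down on the blue valve's spindle (horizontal distance between crank and cold_seat below 0.006 m and z of crank in the frame of cold_seat below 0.008 m and angle between crank's own z axis and vertical below 0.17 rad), for 0.1 s.
2. the blue valve is turned shut by the fitted crank (all of step 1 and value of joint cold_spindle above 1.31 rad), for 0.1 s.
3. the crank is lifted clear of the spindle (z of crank in the frame of cold_seat above 0.035 m), for 0.1 s.
At the end, for the whole second after the job is handed in: Blue spindle at 1.31 rad or more (15 degrees short of shut at most); crank released and at rest on the tray floor, upright within 8 degrees, hub axis within 80 mm of the tray centre along each side; red pointer within 10 mm, shampoo and dispenser within 30 mm of their starts (value of joint cold_spindle above 1.31 rad and x of crank in the frame of tray between -0.08 and 0.08 m and y of crank in the frame of tray between -0.08 and 0.08 m and z of crank in the frame of tray between 0 and 0.011 m and angle between crank's own z axis and vertical below 0.15 rad and linear speed of crank below 0.02 m/s); the robot touches nothing.
It fails at once if the red valve is turned (its pointer tip moves more than 10 mm) (distance of hot_pointer from where it was at the start of the episode above 0.01 m).
It fails at once if the shampoo bottle is shifted more than 30 mm or toppled (distance of shampoo from where it was at the start of the episode above 0.03 m or angle between shampoo's own z axis and vertical above 0.5 rad).
It fails at once if the soap dispenser is shifted more than 30 mm or toppled (distance of dispenser from where it was at the start of the episode above 0.03 m or angle between dispenser's own z axis and vertical above 0.5 rad).
It also fails if it takes over 54 s, if anything falls off the work surface, if the arm or the gripper's body presses on something with over 40 N, if the wrist force passes 120 N, or if a joint passes its speed limit or range.

## Working session

There is one attempt and no reset: what is moved stays moved. The work goes in short steps, Python scripts to look and compute and a tool call to move; the robot and the scene stay as the last step left them, time stands still between calls to the robot, and variables do not carry over. Pictures are saved under pics/ and viewed, at most 10 in all, crops included, and the job is handed in when it is done.

Besides the shell and the picture viewer there is one more tool, called after ">>>" as name(argument=value, ...), one argument or row to a line, values as JSON. drive_tool: Moves the arm, as the interface text tells. Its arguments: {"type":"object","properties":{"deltas":{"type":"string"}},"required":["deltas"]}

```bash
mkdir -p pics
cat > h.py <<'E'
import numpy as np, cv2
from rig import bot, imaging
def snap(n,f):
    im=imaging.capture(n); cv2.imwrite(f'pics/{f}.png',im[...,::-1]); return im
def ray(n,u,v,z):
    m=imaging.camera_model(n);T=np.array(m['T'])
    d=T[:3,:3]@[(u-m['cx'])/m['fx'],(v-m['cy'])/m['fy'],1];o=T[:3,3]
    return (o+d*(z-o[2])/d[2])
def proj(n,p):
    m=imaging.camera_model(n);T=np.array(m['T'])
    q=T[:3,:3].T@(np.array(p)-T[:3,3]);return q[0]/q[2]*m['fx']+m['cx'],q[1]/q[2]*m['fy']+m['cy']
E
python3 - <<'E'
from h import *
np.set_printoptions(precision=3,suppress=True)
for n in('scene','top'):
    snap(n,n+'0'); print(n,imaging.camera_model(n))
E
```

```text
scene {'fx': 459.1013277308462, 'fy': 459.1013277308462, 'cx': 316.2719235315783, 'cy': 234.28385105234918, 'T': array([[-0.804,  0.45 , -0.389,  1.032],
       [ 0.595,  0.598, -0.538,  0.485],
       [-0.009, -0.664, -0.748,  0.8  ],
       [ 0.   ,  0.   ,  0.   ,  1.   ]])}
top {'fx': 575.241756094767, 'fy': 575.241756094767, 'cx': 317.1579745693517, 'cy': 247.91882259865497, 'T': array([[-0.005, -0.991,  0.133,  0.474],
       [-1.   ,  0.004, -0.008, -0.064],
       [ 0.007, -0.133, -0.991,  1.298],
       [ 0.   ,  0.   ,  0.   ,  1.   ]])}
```

View pics/top0.png

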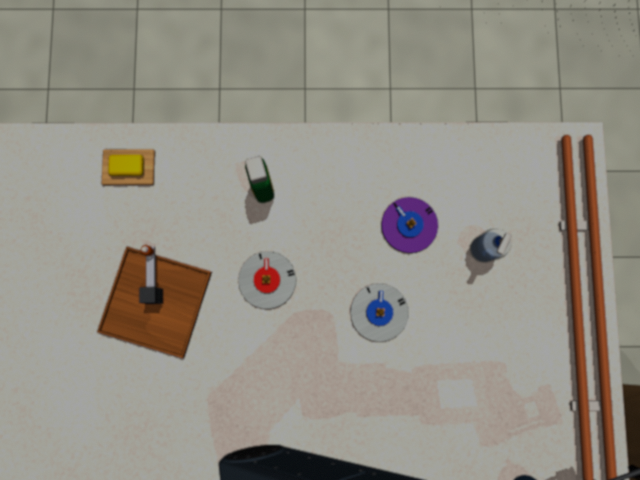

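View pics/scene0.png

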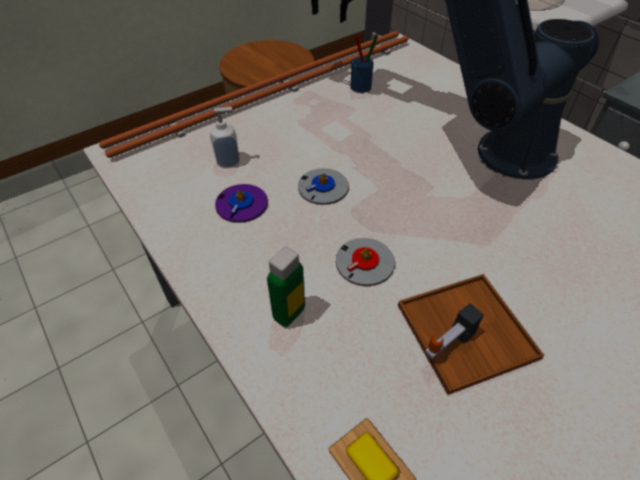

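Top view: the blue discs are at (379,312) on a grey plate and at (410,224) on a purple plate. The grey one fits, because purple is excluded and the cover plates should match the red valve at (267,280). The crank's hub is at (150,295) with the knob at (148,249). I'll measure and confirm in one crop.

Run:
```python
from h import *
np.set_printoptions(precision=4,suppress=True)
im=cv2.imread('pics/top0.png'); hsv=cv2.cvtColor(im,cv2.COLOR_BGR2HSV)
def cen(mask,x0,y0,x1,y1):
    m=np.zeros_like(mask);m[y0:y1,x0:x1]=mask[y0:y1,x0:x1]
    n,l,s,c=cv2.connectedComponentsWithStats(m);i=1+np.argmax(s[1:,4]);return c[i],s[i],(l==i).astype(np.uint8)
H,S,V=cv2.split(hsv)
blue=((H>105)&(H<125)&(S>130)&(V>60)).astype(np.uint8)
c,s,m=cen(blue,340,270,420,350)
# plate: non-bluish grey vs. table hard; disc via opening to drop pointer
cn=max(cv2.findContours(m,0,1)[0],key=cv2.contourArea)
o=cv2.morphologyEx(cv2.drawContours(np.zeros_like(m),[cn],-1,1,-1),cv2.MORPH_OPEN,cv2.getStructuringElement(2,(13,13)))
(dx,dy),r=cv2.minEnclosingCircle(cv2.findNonZero(o))
C=ray('top',dx,dy,.018);print('disc',dx,dy,r,C, 'diam',2*r/575*1.28)
tip=(380.5,292);T=ray('top',*tip,.018);print('tip',T,np.hypot(*(T-C)[:2]),np.degrees(np.arctan2(*(T-C)[1::-1])))
dark=((V<70)).astype(np.uint8)
c,s,m=cen(dark,125,275,175,315);print('hub',c,s,cv2.minAreaRect(cv2.findNonZero(m)))
org=((H<14)&(S>150)&(V>90)).astype(np.uint8)
k,s,_=cen(org,135,235,165,256);print('knob',k,s)
K=ray('top',*k,.085);print('K',K)
tr=((H>5)&(H<20)&(S>110)).astype(np.uint8)
tr=cv2.morphologyEx(tr,cv2.MORPH_CLOSE,np.ones((15,15)))
_,s,m=cen(tr,80,235,230,370);R=cv2.minAreaRect(cv2.findNonZero(m));print('tray',R,ray('top',*R[0],.012))
a=cv2.resize(im[262:352,335:455],(400,300),interpolation=3);b=cv2.resize(im[232:322,95:215],(400,300),interpolation=3)
sc=cv2.imread('pics/scene0.png')
c1=cv2.resize(sc[155:215,285:365],(400,300),interpolation=3);d=cv2.resize(sc[295:370,410:510],(400,300),interpolation=3)
cv2.imwrite('pics/crop1.png',np.vstack([np.hstack([a,b]),np.hstack([c1,d])]))
```

```text
disc 379.22222900390625 311.9444580078125 13.112728118896484 [ 0.5029 -0.2112  0.018 ] diam 0.05838014605978261
tip [ 0.547  -0.2149  0.018 ] 0.0442337993692278 -4.799945848145914
hub [151.4022 294.8966] [139 275  24  32 445] ((150.5, 290.5), (31.0, 23.0), 90.0)
knob [145.4 250.8] [138 247  12   7  20]
K [0.6328 0.2904 0.085 ]
tray ((154.74002075195312, 299.12176513671875), (89.51972961425781, 97.60700988769531), 17.927919387817383) [0.5338 0.2873 0.012 ]
```

View pics/crop1.png

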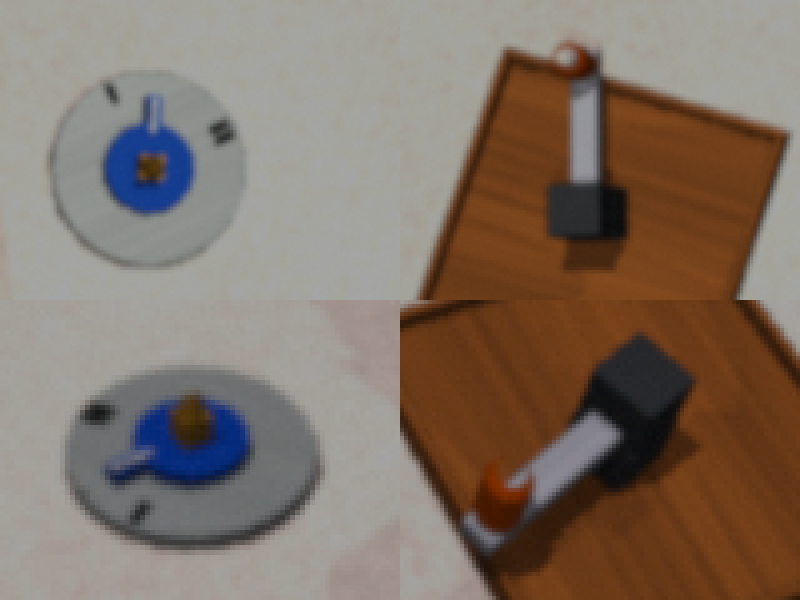

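The crop confirms the grey-plate valve: pointer up (yaw about -4°), single mark upper-left, double mark upper-right. The hub's top face is at about top px (147,295) and the knob top at about (147,249). I'll cross-check the crank with both views.

Run:
```python
from h import *
np.set_printoptions(precision=4,suppress=True)
h=ray('top',146.9,294.7,.076);h2=ray('scene',470.6,315.2,.076);k=ray('top',146.4,249.3,.090)
print(h,h2,k,np.hypot(*(k-h)[:2]),np.degrees(np.arctan2(*(k-h)[1::-1])))
print('seat via scene',ray('scene',285+192/5,155+135/5,.018),'spindle top scene', ray('scene',285+192/5,155+100/5,.048),'top', ray('top',335+151/3.333-.35,262+169/3.333-.35,.045))
# hub top edges in scene/top
for n,a,b,z,z2 in(('top',(600,183),(600,238),.076,.076),('top',(548,183),(548,238),.076,.076)):
    A=[ray(n,95+(q[0]-400)/3.333-.35,232+q[1]/3.333-.35,z) for q in(a,b)];d=A[0]-A[1];print('edge yaw',np.degrees(np.arctan2(d[1],d[0])),np.hypot(d[0],d[1]))
A=[ray('scene',410+(x-400)/4-.4,295+(y-300)/4-.4,.076) for x,y in((640,333),(695,382),(640,430),(597,378))]
print(np.array(A),np.mean(A,0))
print({k:v for k,v in bot.read_state().items() if k in('time_s','position','tcp_rot','opening')})
```

```text
[0.5403 0.2867 0.076 ] [0.5481 0.2907 0.076 ] [0.6353 0.287  0.09  ] 0.09504172905605072 0.1937291692135428
seat via scene [ 0.5054 -0.2093  0.018 ] spindle top scene [ 0.51   -0.2032  0.048 ] top [ 0.5014 -0.2097  0.045 ]
edge yaw 1.864264507716997 0.03487233554172101
edge yaw 2.070309692984 0.03487044828443088
[[0.5291 0.2718 0.076 ]
 [0.5295 0.3044 0.076 ]
 [0.5685 0.3061 0.076 ]
 [0.5634 0.2764 0.076 ]] [0.5476 0.2897 0.076 ]
{'time_s': 0.1, 'position': array([ 0.1988, -0.5919,  0.2217]), 'tcp_rot': array([[ 0.948 ,  0.3181, -0.0003],
       [ 0.3181, -0.948 ,  0.0019],
       [ 0.0004, -0.0019, -1.    ]]), 'opening': 1.002408977144329}
```

Crank hub is at about (0.543, 0.288) with yaw about 1°. The seat is at about (0.503, -0.211) with the pointer at -4°. Moving now.

>>> drive_tool(
  deltas="87 240 550 30 -0.3; 87 240 550 30 -0.3; 87 240 550 30 -0.3; 87 240 550 30 -0.3; 87 240 550 30 -0.3; 87 240 550 30 -0.3; 87 240 550 30 -0.3; 87 240 550 30 -0.3; 87 240 550 30 -0.3; 87 240 550 30 -0.3; 87 240 550 30 -0.3; 87 240 550 30 -0.3",
)

```text
time_s: 1.3
position: [0.4388, -0.0412, 0.2526]
tcp_rot: [[1.0, 0.024, -0.0], [0.024, -1.0, -0.0], [-0.0, 0.0, -1.0]]
force: [0.7, -0.0, 0.1]
opening: 0.999
grasp_force: 0.0
```

>>> drive_tool(
  deltas="87 103 328 -70 0; 87 103 328 -70 0; 87 103 328 -70 0; 87 103 328 -70 0; 87 103 328 -70 0; 87 103 328 -70 0; 87 103 328 -70 0; 87 103 328 -70 0; 87 103 328 -70 0",
)

```text
time_s: 2.2
position: [0.5407, 0.2855, 0.1813]
tcp_rot: [[1.0, 0.026, -0.002], [0.026, -1.0, -0.001], [-0.002, 0.001, -1.0]]
force: [-0.3, 0.4, -0.1]
opening: 1.003
grasp_force: 0.0
```

>>> drive_tool(
  deltas="87 2 2 -142 0; 87 2 2 -142 0; 87 2 2 -142 0; 87 2 2 -142 0; 87 2 2 -142 0",
)

```text
time_s: 2.7
position: [0.5434, 0.2854, 0.0408]
tcp_rot: [[1.0, 0.022, -0.001], [0.022, -1.0, -0.001], [-0.001, 0.001, -1.0]]
force: [-0.0, 0.4, 0.5]
opening: 0.996
grasp_force: 0.0
```

Run:
```python
from h import *
a=snap('scene','s1')[270:390,380:540]; b=snap('top','t1')[220:340,80:240]
cv2.imwrite('pics/crop2.png',np.hstack([cv2.resize(x,(400,300),interpolation=3) for x in(a,b)])[...,::-1])
print(bot.read_state()['position'],bot.read_state()['force'])
```

```text
[0.54564882 0.28660679 0.04339916] [-0.81161521 -0.40901467  0.09686846]
```

View pics/crop2.png

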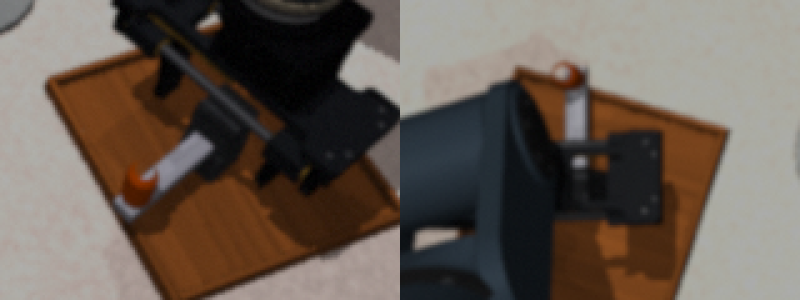

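The crop shows the fingers straddling the hub (crop left, about (225,120)), with the knob clear at (140,190). Closing.

>>> drive_tool(
  deltas="0 0 0 0 0; 0 0 0 0 0; 0 0 0 0 0; 0 0 0 0 0; 0 0 0 0 0; 0 0 0 0 0; 0 0 0 0 0; 0 0 0 0 0",
)

```text
time_s: 3.6
position: [0.5435, 0.2868, 0.0403]
tcp_rot: [[1.0, 0.024, -0.0], [0.024, -1.0, 0.0], [-0.0, -0.0, -1.0]]
force: [-0.0, -0.0, -0.4]
opening: 0.39
grasp_force: 29.9
```

>>> drive_tool(
  deltas="0 0 0 120 0; 0 0 0 120 0; 0 0 0 120 0; 0 0 0 120 0; 0 0 0 120 0",
)

```text
time_s: 4.1
position: [0.5423, 0.2864, 0.1594]
tcp_rot: [[1.0, 0.024, -0.002], [0.024, -1.0, -0.001], [-0.002, 0.001, -1.0]]
force: [0.3, -0.1, -3.5]
opening: 0.386
grasp_force: 30.0
```

>>> drive_tool(
  deltas="0 -40 -498 0 -0.09; 0 -40 -498 0 -0.09; 0 -40 -498 0 -0.09; 0 -40 -498 0 -0.09; 0 -40 -498 0 -0.09; 0 -40 -498 0 -0.09; 0 -40 -498 0 -0.09; 0 -40 -498 0 -0.09; 0 -40 -498 0 -0.09; 0 -40 -498 0 -0.09; 0 -40 -498 0 -0.09; 0 -40 -498 0 -0.09",
)

```text
time_s: 5.3
position: [0.5016, -0.2117, 0.1579]
tcp_rot: [[0.998, -0.07, -0.005], [-0.07, -0.998, 0.004], [-0.005, -0.003, -1.0]]
force: [-0.6, 0.4, -3.0]
opening: 0.391
grasp_force: 30.0
```

>>> drive_tool(
  deltas="0 0 0 -60 0; 0 0 0 -60 0; 0 0 0 -60 0; 0 0 0 -60 0",
)

```text
time_s: 5.7
position: [0.5038, -0.2102, 0.1007]
tcp_rot: [[0.998, -0.065, -0.0], [-0.065, -0.998, 0.0], [-0.0, -0.0, -1.0]]
force: [0.6, -0.2, -2.8]
opening: 0.385
grasp_force: 30.0
```

Run:
```python
from h import *
np.set_printoptions(precision=4,suppress=True)
P=[];b=None
for i in range(4): P.append(bot.read_state()['position']); a=snap('scene','s2')
b=snap('top','t2'); p=np.mean(P,0);print(p)
for n,im in(('scene',a),('top',b)):
    u,v=proj(n,p+[.05,0,.0]);u=int(u);v=int(v);print(n,u,v,proj(n,[.503,-.211,.018]),proj(n,p+[.095,-.007,.05]))
    if n=='scene': c=im[v-60:v+60,u-80:u+80];print('orig',u-80,v-60)
    else: d=im[v-60:v+60,u-80:u+80];print('orig',u-80,v-60)
cv2.imwrite('pics/crop3.png',np.hstack([cv2.resize(x,(400,300),interpolation=3) for x in(c,d)])[...,::-1])
```

```text
[ 0.5044 -0.2109  0.1016]
scene 306 163 (np.float64(323.73898672884843), np.float64(181.26248782529342)) (np.float64(287.8205351034356), np.float64(152.36829092858616))
orig 226 103
top 383 286 (np.float64(379.1288861862073), np.float64(311.8904554466954)) (np.float64(389.23658449524197), np.float64(261.99660834255576))
orig 303 226
```

View pics/crop3.png

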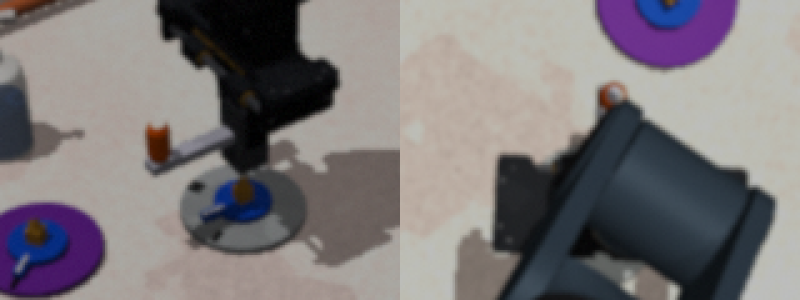

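Run:
```python
from h import *
np.set_printoptions(precision=4,suppress=True)
p=np.array([.5044,-.2109,.1016]);u=p-[0,0,.034];y=np.radians(-3.8)
R=np.array([[np.cos(y),-np.sin(y),0],[np.sin(y),np.cos(y),0],[0,0,1]])
print('pred near corner in crop',(np.array(proj('scene',u+R@[.017,.017,0]))-[226,103])*2.5)
print('pred arm end', (np.array(proj('scene',u+R@[.107,0,.034]))-[226,103])*2.5)
for n,f in(('scene','s2'),('top','t2')):
    im=cv2.imread(f'pics/{f}.png');H,S,V=cv2.split(cv2.cvtColor(im,cv2.COLOR_BGR2HSV))
    m=((H<14)&(S>110)&(V>70)).astype(np.uint8);k=u+R@[.095,0,.086]
    c=np.array(proj(n,k));q=np.zeros_like(m);a,b=int(c[0]),int(c[1]);q[b-12:b+22,a-14:a+14]=m[b-12:b+22,a-14:a+14]
    x,yy,w,h=cv2.boundingRect(q);print(n,'knob box',x,yy,w,h)
    e=[proj(n,u+R@[.095+.011*np.cos(t),.011*np.sin(t),z]) for t in np.arange(0,6.3,.1) for z in(.05,.086)];e=np.array(e);print(' pred',e.min(0),e.max(0))
# spindle top centre in initial images
im=cv2.imread('pics/s2.png');H,S,V=cv2.split(cv2.cvtColor(im,cv2.COLOR_BGR2HSV))
for n,f in(('scene','s2'),('top','top0')):
    im=cv2.imread(f'pics/{f}.png');H,S,V=cv2.split(cv2.cvtColor(im,cv2.COLOR_BGR2HSV))
    m=((H>5)&(H<25)&(S>90)).astype(np.uint8);c=np.array(proj(n,[.503,-.211,.03])).astype(int);q=np.zeros_like(m);q[c[1]-14:c[1]+14,c[0]-10:c[0]+10]=m[c[1]-14:c[1]+14,c[0]-10:c[0]+10]
    x,yy,w,h=cv2.boundingRect(q);print(n,'spindle box',x,yy,x+w,yy+h)
    e=np.array([proj(n,np.array([.503,-.211,0])+R@[sx*r,sy*r,z]) for sx in(-1,1) for sy in(-1,1) for r,z in((.008,.018),(.008,.034),(.0035,.048))]);print(' pred',e.min(0),e.max(0))
```

```text
pred near corner in crop [238.3716 174.1902]
pred arm end [147.005 171.174]
scene knob box 285 153 9 13
 pred [283.1273 148.7128] [293.677  167.3732]
top knob box 383 261 5 9
 pred [381.3977 256.5399] [394.4882 269.2002]
scene spindle box 320 174 327 184
 pred [319.3523 170.941 ] [328.1754 184.2108]
top spindle box 377 309 384 316
 pred [375.3492 307.8246] [383.7832 315.7451]
```

Knob and spindle agree with predictions to about 2 mm, and the cone captures 5 mm. Descending in stages with a 2 mm correction in y.

>>> drive_tool(
  deltas="0 0 -2 -15 0; 0 0 -2 -20 0; 0 0 -2 -24 0; 0 0 -2 -28 0; 0 0 -2 -30 0; 0 0 -2 -30 0",
)

```text
time_s: 6.55
position: [0.5038, -0.2133, 0.0705]
tcp_rot: [[0.998, -0.066, 0.0], [-0.066, -0.998, -0.0], [0.0, 0.0, -1.0]]
force: [-0.3, -0.4, -3.6]
opening: 0.389
grasp_force: 30.0
```

>>> drive_tool(
  deltas="0 0 0 -3 0; 0 0 0 -6 0; 0 0 0 -8 0; 0 0 0 -8 0",
)

```text
time_s: 6.95
position: [0.5045, -0.2135, 0.0624]
tcp_rot: [[0.998, -0.067, 0.002], [-0.067, -0.998, -0.001], [0.002, 0.001, -1.0]]
force: [3.4, 0.3, -4.3]
opening: 0.393
grasp_force: 29.9
```

>>> drive_tool(
  deltas="0 1 0 -3 0; 0 1 0 -6 0; 0 1 0 -9 0; 0 1 0 -11 0; 0 1 0 -11 0",
)

```text
time_s: 7.45
position: [0.5048, -0.2134, 0.0522]
tcp_rot: [[0.998, -0.066, 0.001], [-0.066, -0.998, -0.0], [0.001, 0.0, -1.0]]
force: [0.8, 0.2, 3.3]
opening: 0.386
grasp_force: 29.9
```

>>> drive_tool(
  deltas="0 0 0 0 -0.12; 0 0 0 0 -0.24; 0 0 0 0 -0.36; 0 0 0 0 -0.48; 0 0 0 0 -0.6; 0 0 0 0 -0.6",
)

```text
time_s: 8.05
position: [0.5054, -0.2132, 0.0522]
tcp_rot: [[0.786, -0.618, 0.002], [-0.618, -0.786, -0.0], [0.002, -0.001, -1.0]]
force: [3.9, 2.3, 4.8]
opening: 0.394
grasp_force: 29.9
```

Run:
```python
from h import *
for i in range(3): s=bot.read_state();print(s['position'],s['force'],s['moment']);a=snap('scene','s3')
```

```text
[ 0.50544678 -0.2131876   0.05224924] [3.93030316 2.2928116  4.80597754] [ 0.61880897 -0.61495254 -0.00607506]
[ 0.50545155 -0.21318226  0.05226348] [3.31866271 3.30257483 4.95792577] [ 0.65876361 -0.63841298 -0.03889403]
[ 0.50545083 -0.21319425  0.05225838] [2.99299971 3.34906221 5.39941795] [ 0.69104503 -0.59537511  0.01821279]
```

>>> drive_tool(
  deltas="0 0 0 0 -0.12; 0 0 0 0 -0.24; 0 0 0 0 -0.36; 0 0 0 0 -0.48; 0 0 0 0 -0.58; 0 0 0 0 -0.58; 0 0 0 0 -0.58",
)

```text
time_s: 8.9
position: [0.505, -0.2135, 0.0522]
tcp_rot: [[0.321, -0.947, 0.001], [-0.947, -0.321, -0.001], [0.001, -0.001, -1.0]]
force: [2.1, 1.7, 6.7]
opening: 0.388
grasp_force: 29.9
```

Run:
```python
from h import *
s=bot.read_state();print(s['moment'],s['joint_positions'])
a=snap('scene','s4')[140:230,265:385]
cv2.imwrite('pics/crop4.png',cv2.resize(a,(640,480),interpolation=3)[...,::-1])
```

```text
[ 0.58378511 -0.44903831 -0.01815436] [-3.46007273e+01  3.90994825e+01  1.00696967e+02  2.29481470e-02
  4.01298066e+01  1.26658233e+02]
```

View pics/crop4.png

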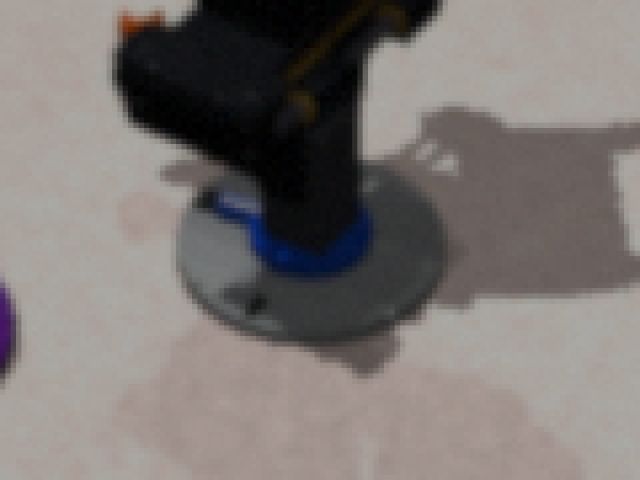

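The pointer (crop (230,203)) now lies at the double mark (crop (208,200)), and the hub is seated on the disc. One small extra nudge, then I'll verify.

>>> drive_tool(
  deltas="0 0 0 0 -0.06; 0 0 0 0 -0.06; 0 0 0 0 -0.06",
)

```text
time_s: 9.25
position: [0.505, -0.2135, 0.0522]
tcp_rot: [[0.264, -0.965, 0.001], [-0.965, -0.264, -0.001], [0.001, -0.001, -1.0]]
force: [2.8, 2.5, 5.1]
opening: 0.39
grasp_force: 29.9
```

Run:
```python
from h import *
C=np.array([.503,-.212])
im=snap('scene','s5');a=lambda u,v,z=.018:(lambda d:(np.degrees(np.arctan2(d[1],d[0])),np.hypot(*d)))(ray('scene',u,v,z)[:2]-C)
print('marks single/double',a(285+140/5,155+211/5,.012),a(285+97/5,155+111/5,.012))
H,S,V=cv2.split(cv2.cvtColor(im[...,::-1].copy(),cv2.COLOR_BGR2HSV))
m=((H>105)&(H<125)&(S>110)&(V>50))
for v in range(172,186): 
    u=np.nonzero(m[v,295:325])[0]
    if len(u): print(v,u.min()+295,a(u.min()+295,v))
print(bot.read_state()['force'],bot.read_state()['moment'])
```

```text
marks single/double (np.float64(26.752642317486576), np.float64(0.058850356752896786)) (np.float64(-60.67773591178669), np.float64(0.0537815650388061))
177 306 (np.float64(-56.11717257694364), np.float64(0.04743777614294287))
178 306 (np.float64(-51.647221853948025), np.float64(0.04623217596928747))
179 306 (np.float64(-46.988788771023444), np.float64(0.045325191485842985))
180 308 (np.float64(-42.850705177707844), np.float64(0.039659876577875564))
181 311 (np.float64(-37.42813740803435), np.float64(0.03175147695500138))
182 311 (np.float64(-30.62293419917395), np.float64(0.03188487035407913))
183 312 (np.float64(-22.901940439613508), np.float64(0.0299986364627479))
184 312 (np.float64(-16.160531255029134), np.float64(0.03107065376283378))
185 312 (np.float64(-9.973331717910332), np.float64(0.03253411808110152))
[3.4842365  1.70095479 5.54379427] [ 0.47324938 -0.39924886 -0.02917819]
```

>>> drive_tool(
  deltas="0 0 0 0 0.05; 0 0 0 15 0.05; 0 0 0 30 0.05; 0 0 0 45 0.05; 0 0 0 75 0.05; 0 0 0 110 0.05; 0 0 0 110 0.05; 0 0 0 110 0.05",
)

```text
time_s: 10.1
position: [0.5032, -0.213, 0.161]
tcp_rot: [[0.311, -0.95, -0.002], [-0.95, -0.311, 0.001], [-0.001, 0.002, -1.0]]
force: [-0.2, -0.3, -3.8]
opening: 0.385
grasp_force: 30.0
```

Run:
```python
from h import *
C=np.array([.5025,-.212])
im=snap('scene','s6');cv2.imwrite('pics/crop6.png',cv2.resize(im[100:220,235:395],(640,480),interpolation=3)[...,::-1])
```

```text
(no output)
```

View pics/crop6.png

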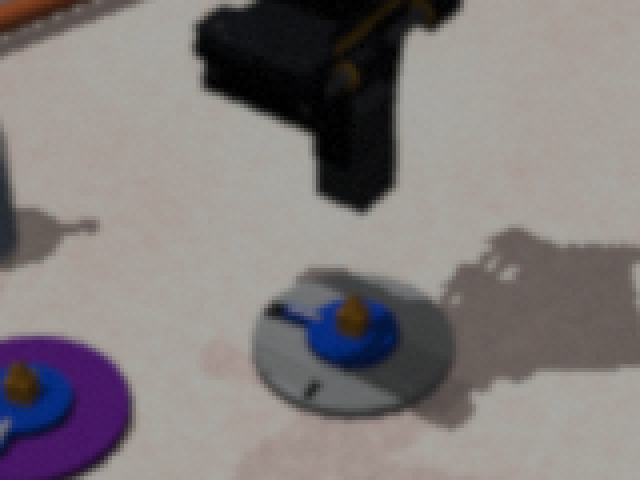

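The pointer (crop (295,313)) covers the double mark at (275,308), so the valve is shut. The key is clear of the spindle. Carrying it back to the tray.

>>> drive_tool(
  deltas="0 38 500 0 1.27; 0 38 500 0 1.27; 0 38 500 0 1.27; 0 38 500 0 1.27; 0 38 500 0 1.27; 0 38 500 0 1.27; 0 38 500 0 1.27; 0 38 500 0 1.27; 0 38 500 0 1.27; 0 38 500 0 1.27; 0 38 500 0 1.27; 0 38 500 0 1.27",
)

```text
time_s: 11.35
position: [0.5403, 0.2873, 0.1587]
tcp_rot: [[1.0, 0.018, -0.005], [0.018, -1.0, -0.003], [-0.005, 0.003, -1.0]]
force: [-0.7, -1.2, -4.3]
opening: 0.386
grasp_force: 30.0
```

>>> drive_tool(
  deltas="0 0 0 -40 0; 0 0 0 -80 0; 0 0 0 -105 0; 0 0 0 -112 0; 0 0 0 -116 0; 0 0 0 -118 0; 0 0 0 -118 0; 0 0 0 -118 0",
)

```text
time_s: 12.15
position: [0.5435, 0.2869, 0.0449]
tcp_rot: [[1.0, 0.014, 0.002], [0.014, -1.0, 0.001], [0.002, -0.001, -1.0]]
force: [0.7, 0.0, -3.1]
opening: 0.388
grasp_force: 30.0
```

>>> drive_tool(
  deltas="0 0 0 -2 0; 0 0 0 -4 0; 0 0 0 -4 0",
)

```text
time_s: 12.45
position: [0.5431, 0.2871, 0.0403]
tcp_rot: [[1.0, 0.014, 0.001], [0.014, -1.0, 0.001], [0.001, -0.0, -1.0]]
force: [0.2, 0.9, 1.3]
opening: 0.388
grasp_force: 29.9
```

The key is in contact with the floor. Releasing, then straight up.

>>> drive_tool(
  deltas="87 0 0 0 0; 87 0 0 0 0; 87 0 0 0 0; 87 0 0 0 0; 87 0 0 0 0; 87 0 0 0 0; 87 0 0 0 0; 87 0 0 0 0",
)

```text
time_s: 13.25
position: [0.5425, 0.2867, 0.0395]
tcp_rot: [[1.0, 0.014, -0.0], [0.014, -1.0, -0.0], [-0.0, 0.0, -1.0]]
force: [-0.6, 0.3, 0.5]
opening: 0.969
grasp_force: 0.0
```

>>> drive_tool(
  deltas="87 0 0 30 0; 87 0 0 80 0; 87 0 0 130 0; 87 0 0 180 0; 87 -60 -100 180 0; 87 -60 -150 180 0; 87 -60 -200 180 0; 87 -60 -250 180 0; 87 -60 -250 180 0; 87 -60 -250 180 0; 87 -60 -250 180 0; 87 -60 -250 180 0",
)

```text
time_s: 14.45
position: [0.4826, 0.0374, 0.2195]
tcp_rot: [[1.0, 0.013, 0.0], [0.013, -1.0, 0.001], [0.0, -0.001, -1.0]]
force: [0.2, 1.0, -1.4]
opening: 0.999
grasp_force: 0.0
```

Run:
```python
from h import *
snap('scene','s7')
```

```text
(no output)
```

View pics/s7.png

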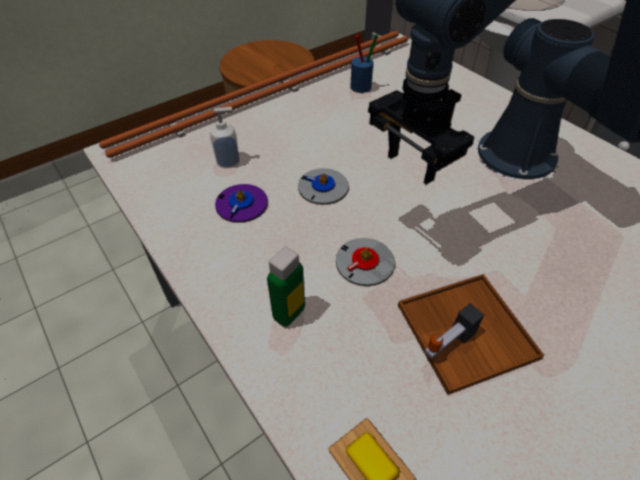

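The key stands upright on the tray with its hub at (470,316). The blue pointer is at the double mark (305,178), the bystanders and red valve are unmoved, and the gripper is clear.

```bash
python3 -c "
from rig import bot
print(bot.hand_in())"
```

```text
the job is handed in; nothing more can be done
None
```

The blue valve is shut with its pointer at the double mark, the key is back upright on the tray, the red valve, shampoo and dispenser look unmoved in the last picture, and the job is handed in (no verdict was returned).

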